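# Rear pulley block off the crowded hook at the garage sale

## Robot

A 6-joint arm with a two-finger parallel gripper is mounted at the origin on the work surface. World frame = base frame: x ahead of the robot, y to its left, z up, the work surface at z = 0. Lengths are in m, angles in rad, forces in N, time in s.
With the tool pointing down it reaches from about 0.275 to 0.75 m from the base axis. Payload 10.2 kg.
Tool frame: the origin (TCP) lies midway between the tips of the shut fingers; the grasp point (between the pads) lies 19 mm behind it (env.hold_point_z is the distance from the TCP to the grasp point, in m); z points along the fingers, y is the line along which they close (so a half turn about z gives the same grasp; the last joint's range is limited). The gripper opens to 85 mm and grips with 20 to 120 N. Pads are 22 mm wide; open, the fingers measure 114 mm over their backs; the gripper's body (76 mm by 85 mm) begins 54 mm behind the grasp point. The pads swing forward as they close: fully open they stand 13 mm farther back than shut.
Start: joints at [-0.223, 0.313, 1.498, -0, 1.331, -0.223], TCP at [0.525, -0, 0.231] pointing down, gripper open.
Joint ranges: [-2.94, 2.94], [-0.97, 2.17], [0.19, 2.56], [-1.23, 4.37], [0.02, 3.11], [-2.88, 2.88]. Speed limits (rad/s): [2.39, 2.39, 3.01, 3.14, 3.14, 3.14].

## Interface

Orientations are given as a unit quaternion [x, y, z, w].
In Python, from bench import env, kinematics, monitor, eyes, job gives the robot as it stands. The module is installed in compiled form; this text tells all that it offers. Calls block until the motion is done:
- env.reach(position, orientation): joint-space move of the TCP to a pose.
- env.movel(position, velocity=0.15, frame=None, guard=None): straight line of the TCP; frame=None keeps the orientation; velocity is the mean speed in m/s. With guard (N) it stops when the force on the tool has changed by that much, and returns True; else False.
- env.set_joints(angles): joint-space move.
- env.release() and env.close_gripper(effort=None): open the fingers fully, or close them until they stop; effort is the grip in N (None keeps the last).
- env.hold(seconds).
- kinematics.ik(position, orientation): joint angles nearest the present ones, or None.
- monitor.sense(): the state.
- eyes.grab_frame(name): name is "scene" or "side" or "wrist"; returns a dict with "frame" (400x640x3 uint8, red, green, blue), "mtx" (3x3 intrinsics, pixels), "view" (4x4, takes a point from world to camera coordinates). Camera axes: x right, y down, z forward; pixel columns grow to the right and rows downward; lengths in m; the calibration is good to about 2 mm. A picture is of the moment at which its call begins. There is no depth.
A pose or a line that the arm cannot do raises env.MotionError and nothing moves.
- job.hand_in(): hands the job in; it is judged then, once.
The state is a dict: "clock": time; "joints": joint angles; "qvel": joint speeds; "joint_efforts": joint torques, N m; "position": TCP position; "ee_rot": TCP orientation; "contact_force": force on the tool from outside, world axes, zero at the start; "ft_torque": the same for the moment, N m; "finger_gap": opening from 0.0 (shut) to 1.0 (fully open); "gripper_force": force on a finger pad.
Only numpy, scipy, OpenCV 4.12 (cv2) and the standard library are available. Lean on these libraries where they do the work, as an engineer would, in place of code of your own. Each camera call takes 0.05 s, during which the arm holds its last target. There are 200 camera calls.

## Task

The steel pulley block has been sold: it hangs at the back of the crowded hook, behind two padlocks. First hang both padlocks on the empty hook of the other stand, without dropping them, and then slide the pulley block along its hook and off the free end, without lifting it away, so that it drops into the open carton below. Leave the jar, the screwdriver and the tape measure where they are.

Things in the scene. Friction and masses are not known exactly. Their poses are not given: they have to be found in the camera images.
- full_stand: Fixed wooden stand, base 110 x 130 x 14 mm, a 14 x 14 mm post in its middle; from the post's top an 8 mm round steel prong runs level along this body's -x (towards the robot), its axis 150 mm above the table, from x = 0 to -145 mm, then turns up to its free end at x = -165, 153 mm high. Nothing is higher. Origin: on the table under the post; z up. Crowded at the start.
- spare_stand: Fixed wooden stand, base 110 x 130 x 14 mm, a 14 x 14 mm post in its middle; from the post's top an 8 mm round steel prong runs level along this body's -x (towards the robot), its axis 150 mm above the table, from x = 0 to -145 mm, then turns up to its free end at x = -165, 153 mm high. Nothing is higher. Origin: on the table under the post; z up. Empty at the start.
- lock_wide_mid (a point): Wider padlock: brass body 46 wide (y), 20 thick (x), 34 mm high (z); closed steel shackle of 8 mm bar in its y-z plane, opening 24 mm wide and 24 mm high, outer top 49 mm above the point. The prong passes through it along x. About 160 g. Point: body's centre, 113 mm above the table when hanging. The locks hang in either order, about 40 mm apart, in front of the block.
- lock_narrow_mid (a point): Narrower padlock: brass body 40 wide (y), 20 thick (x), 34 mm high (z); closed steel shackle of 8 mm bar in its y-z plane, opening 24 mm wide and 24 mm high, outer top 49 mm above the point. The prong passes through it along x. About 160 g. Point: body's centre, 113 mm above the table when hanging. The locks hang in either order, about 40 mm apart, in front of the block.
- block_mid (a point): Pulley block: dark steel body 70 wide (y), 26 thick (x), 56 mm high (z); round steel eye on top (18 mm inside, 30 mm outside) round the prong. About 300 g. Point: body's centre, hanging 102 mm above the table (body's top 130, underside 74), about 45 mm from the post. Fingers held apart fit down both sides of post and prong, behind the body, and can draw it along by its back; it slides easily.
- carton: Open cardboard carton, fixed: 190 (x) x 170 (y) x 50 mm high outside, walls and floor 4-5 mm, on the table below the free end of the full stand's prong. Origin: centre of its underside.
- jar_mid (a point): Closed glass jar, 60 mm in diameter, 80 mm high, a bystander. The point is its centre.
- screwdriver_grip (a point): Screwdriver lying on the table, a bystander. The point is on its handle.
- tape_mid (a point): Tape measure, yellow case 65 x 36 x 60 mm high, standing on the table, a bystander. The point is its centre.
Mind the look-alikes: they are no part of the job. Leave any orange look-alike of the part that bears lock_wide_mid alone. What is shaped like the part that bears lock_narrow_mid but purple is not meant.

How it is judged:
By the outcome, as a careful person would: the job done as asked, in the order asked, and still so for the second after the job is handed in, with the robot touching nothing.
It also fails if it takes over 72 s, if anything falls off the work surface, if the arm or the gripper's body presses on something with over 40 N, if the wrist force passes 120 N, or if a joint passes its speed limit or range.

## Working session

There is one attempt and no reset: what is moved stays moved. The work goes in short steps, each a Python script; the robot and the scene stay as the last script left them, time stands still between calls to the robot, and variables do not carry over. Pictures are saved under pics/ and viewed, at most 13 in all, crops included, and the job is handed in when it is done.

```bash
mkdir -p pics; cat > h.py <<'E'
import numpy as np, cv2
from bench import env, kinematics, monitor, eyes, job
def snap(name, fn):
    f=eyes.grab_frame(name); cv2.imwrite(f'pics/{fn}.png', f['frame'][:,:,::-1]); np.savez(f'pics/{fn}.npz', **f); return f
def ray(f,u,v):
    K=np.array(f['mtx']);V=np.array(f['view']);R=V[:3,:3];t=V[:3,3]
    d=R.T@np.linalg.solve(K,[u,v,1.]);return -R.T@t,d/np.linalg.norm(d)
def onz(f,u,v,z):
    c,d=ray(f,u,v);return c+d*(z-c[2])/d[2]
def tri(*obs):
    A=np.zeros((3,3));b=np.zeros(3)
    for f,u,v in obs:
        c,d=ray(f,u,v);P=np.eye(3)-np.outer(d,d);A+=P;b+=P@c
    return np.linalg.solve(A,b)
def proj(f,p):
    V=np.array(f['view']);q=np.array(f['mtx'])@(V[:3,:3]@np.array(p)+V[:3,3]);return q[:2]/q[2]
E
python3 - <<'E'
from h import *
for n in ['scene','side','wrist']:
    f=snap(n,n+'0'); c,d=ray(f,320,200); print(n,c.round(3),d.round(3),f['mtx'][0][0])
s=monitor.sense(); print(s['ee_rot'],s['clock'],env.hold_point_z)
a=cv2.imread('pics/scene0.png');b=cv2.imread('pics/side0.png')
E
```

```text
scene [ 1.065 -0.658  1.033] [-0.364  0.552 -0.75 ] 439.0636044090919
side [0.068 0.704 0.812] [ 0.476 -0.62  -0.624] 451.61948049541616
wrist [0.525 0.068 0.372] [-0.027 -0.26  -0.965] 290.3703285156649
[ 7.07092459e-01  7.07120952e-01 -2.45952555e-04 -3.91208364e-04] 0.15 0.0187
```

View pics/scene0.png

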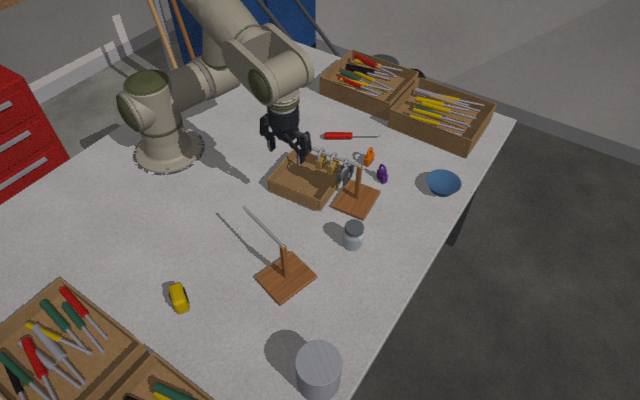

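View pics/side0.png

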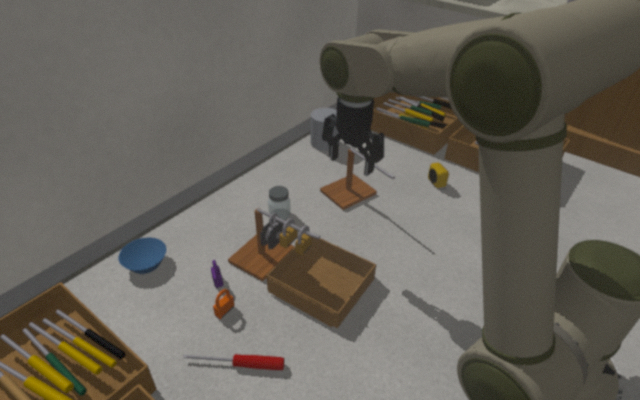

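Scene view: the full stand's post top is near (360,167), and its locks and block are at about (325-345,165). The spare stand's post top is near (283,247) and its prong tip near (245,208). The side view shows the full post top at (258,210) and the locks at (290,237). The orange and purple look-alikes lie on the table. I'll enlarge both areas.

```bash
python3 - <<'E'
import cv2,numpy as np
a=cv2.imread('pics/scene0.png');b=cv2.imread('pics/side0.png')
def c(i,x,y,w,h): return cv2.resize(i[y:y+h,x:x+w],(400,300),interpolation=cv2.INTER_CUBIC)
t=np.vstack([np.hstack([c(a,290,140,100,75),c(a,230,200,100,75+0)]),np.hstack([c(b,230,195,100,75),c(b,320,140,120,90)])])
cv2.imwrite('pics/c1.png',t)
E
```

```text
(no output)
```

View pics/c1.png

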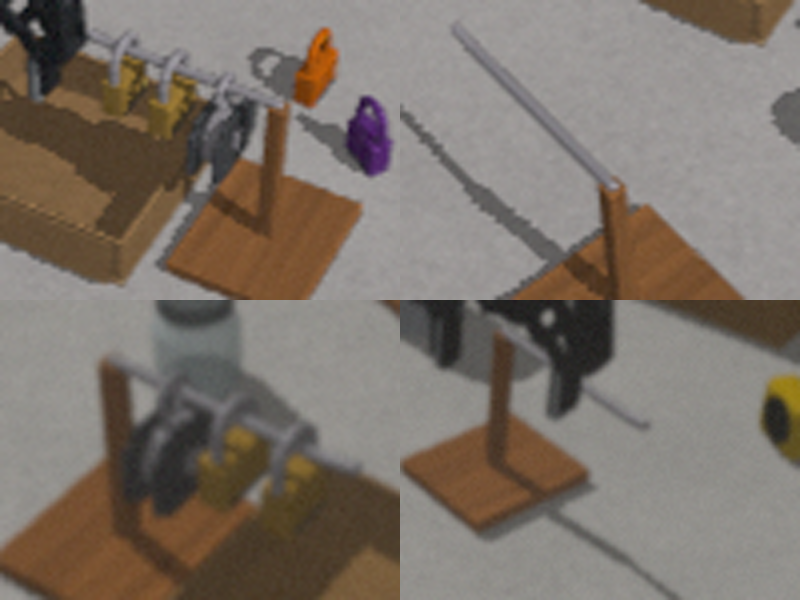

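```bash
python3 - <<'E'
from h import *
s=dict(np.load('pics/scene0.npz'));d=dict(np.load('pics/side0.npz'))
for n,a,b,z in [('fpost',(359.5,165.8),(258.8,209.5),.152),('ftip',None,(319.5,237),.153),('spost',(283,245.8),(351,149),.152),('stip',(244.5,206.8),(393.5,178),.153),
 ('lock1',(321.3,148.8),(304.3,227),.162),('lock2',(333.8,153.8),(288.8,220),.162)]:
    print(n, onz(s,*a,z).round(3) if a else '', onz(d,*b,z).round(3), tri((s,*a),(d,*b)).round(3) if a else '')
print([proj(s,[.5,.1,.0])])
E
```

```text
fpost [0.659 0.162 0.152] [0.655 0.165 0.152] [0.658 0.164 0.15 ]
ftip  [0.492 0.149 0.153] 
spost [ 0.646 -0.185  0.152] [ 0.644 -0.18   0.152] [ 0.646 -0.184  0.15 ]
stip [ 0.487 -0.142  0.153] [ 0.483 -0.137  0.153] [ 0.485 -0.141  0.15 ]
lock1 [0.535 0.152 0.162] [0.531 0.153 0.162] [0.533 0.153 0.161]
lock2 [0.577 0.154 0.162] [0.571 0.157 0.162] [0.574 0.156 0.159]
[array([302.82328486, 191.83116865])]
```

```bash
cat >> h.py <<'E'
from scipy.spatial.transform import Rotation as Ro
def down(yaw): return (Ro.from_euler('z',yaw)*Ro.from_quat([1,0,0,0])).as_quat()
def st():
    s=monitor.sense(); print('t',round(s['clock'],2),'pos',np.round(s['position'],4),'F',np.round(s['contact_force'],1),'gap',round(s['finger_gap'],3),'gf',np.round(s['gripper_force'],1)); return s
E
python3 - <<'E'
from h import *
env.reach([0.533,0.153,0.225],down(np.radians(5)))
st(); print(monitor.sense()['joints'])
fs=[snap(n,n+'1') for n in ('wrist','scene','side')]
w,s,d=[f['frame'][:,:,::-1] for f in fs]
R=lambda i,x,y,ww,h:cv2.resize(i[y:y+h,x:x+ww],(400,300),interpolation=cv2.INTER_CUBIC)
cv2.imwrite('pics/c2.png',np.vstack([np.hstack([R(w,0,0,640,400),R(s,230,195,100,75)]),np.hstack([R(s,290,140,100,75),R(d,320,140,120,90)])]))
E
```

```text
t 1.72 pos [0.533  0.1528 0.225 ] F [ 0.4 -0.5 -0.4] gap 0.996 gf 0.0
[ 6.78279131e-02  3.82691010e-01  1.41701178e+00 -8.63940684e-05
  1.34195293e+00  1.55098837e+00]
```

View pics/c2.png

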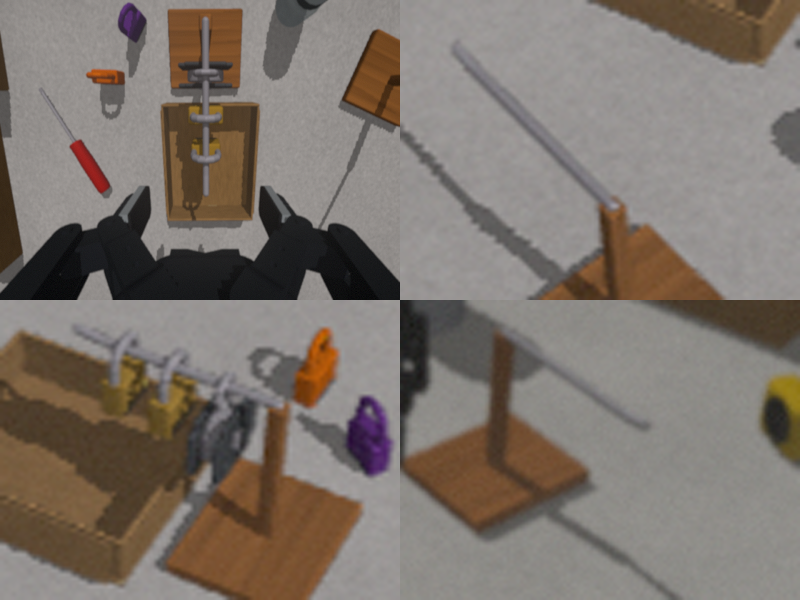

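View pics/wrist1.png

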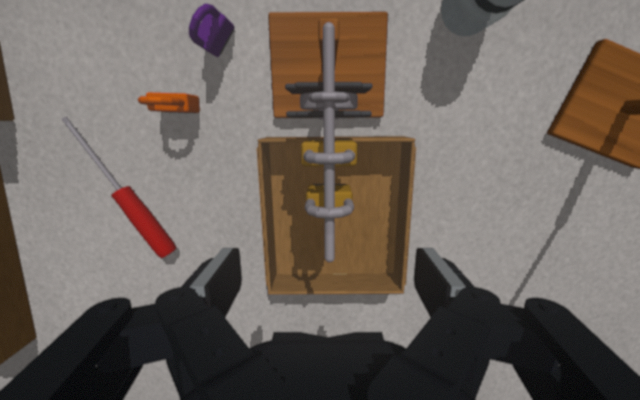

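Wrist view: the prong runs from the post at (329,27) to its tip at (329,258). The narrow lock's shackle is at (329,210), the wide one's at (330,155), and the block's eye at (329,100). All of it lines up with the tool's x axis.

```bash
python3 - <<'E'
from h import *
L=lambda n:dict(np.load(f'pics/{n}.npz'))
w,s,d=L('wrist1'),L('scene1'),L('side1')
for n,u,v,z in [('post',329,27,.152),('tip',329,260,.153),('l1',329,212,.160),('l2',330,157,.160),('eye',329,100,.163)]: print(n,onz(w,u,v,z).round(4))
print('ftip sc',onz(s,290+75/4,140+28/4,.153),'fpost',onz(s,359.5,165.8,.152))
print('sp post',onz(s,283.4,195+205/4,.152),onz(d,351,149,.152),'tip',onz(s,230+58/4,195+46/4,.153),onz(d,320+.3*247,140+.3*127,.153))
E
```

```text
post [0.6599 0.1632 0.152 ]
tip [0.493  0.1482 0.153 ]
l1 [0.5357 0.1521 0.16  ]
l2 [0.5764 0.155  0.16  ]
eye [0.6141 0.1591 0.163 ]
ftip sc [0.49361248 0.14586297 0.153     ] fpost [0.65943585 0.16228596 0.152     ]
sp post [ 0.64798092 -0.18557093  0.152     ] [ 0.64415718 -0.1800831   0.152     ] tip [ 0.48654207 -0.14129982  0.153     ] [ 0.48198395 -0.13778121  0.153     ]
```

```bash
cat >> h.py <<'E'
YF,YS=np.radians(5.2),np.radians(-15.1)
ex=lambda y:np.array([np.cos(y),np.sin(y),0])
TF=np.array([.493,.1478,0]); TS=np.array([.486,-.1408,0])
def at(p,z): return [p[0],p[1],z]
def pick(p):
    q=down(YF)
    env.movel(at(p,.175),velocity=.2,frame=q)
    print(env.movel(at(p,.094),velocity=.06,guard=8)); st()
    env.close_gripper(40); s=st()
    env.movel(at(p,.1035),velocity=.04); st()
E
python3 - <<'E'
from h import *
pick(TF+.042*ex(YF))
fs=[snap(n,n+'2') for n in ('wrist','scene','side')]
w,s,d=[f['frame'][:,:,::-1] for f in fs]
R=lambda i,x,y,ww,h:cv2.resize(i[y:y+h,x:x+ww],(400,300),interpolation=cv2.INTER_CUBIC)
cv2.imwrite('pics/c3.png',np.vstack([np.hstack([R(w,160,80,320,240),R(s,290,140,100,75)]),np.hstack([R(d,230,195,100,75),R(s,290,140,60,45)])]))
E
```

```text
False
t 3.77 pos [0.535  0.1516 0.0944] F [-0.9  0.3 -0. ] gap 1.0 gf 0.0
t 4.25 pos [0.5349 0.1516 0.0941] F [1.3 0.5 1.3] gap 0.462 gf 44.2
t 4.64 pos [0.5349 0.1516 0.1037] F [-0.3 -2.  -2.1] gap 0.461 gf 44.1
```

View pics/c3.png

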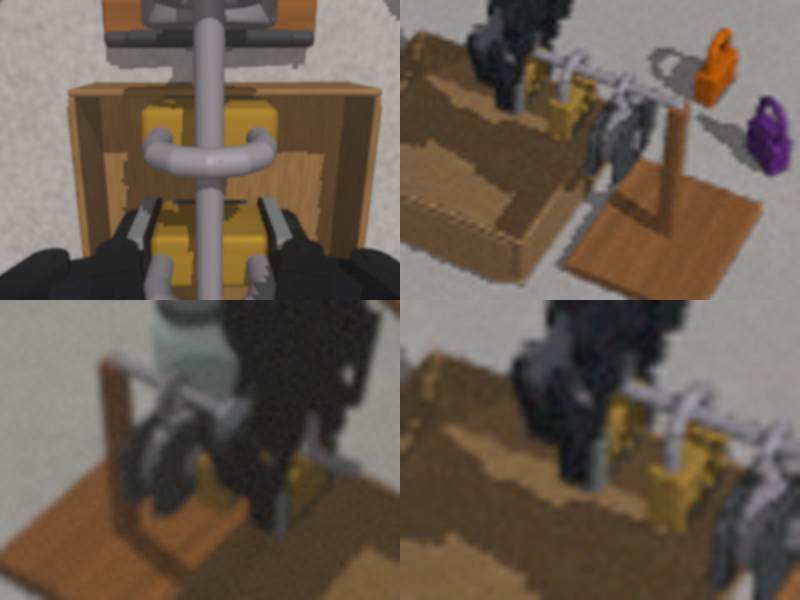

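The narrow lock is gripped squarely: the wrist crop shows the prong centred in its shackle at (210,265), and the wide lock behind is clear. I'll draw it off and approach the spare prong.

```bash
python3 - <<'E'
from h import *
p=TF-.04*ex(YF)
print(env.movel(at(p,.1035),velocity=.08,guard=8)); st()
env.movel(at(p,.15),velocity=.15)
a=TS-.06*ex(YS)
env.movel(at(a,.15),velocity=.22,frame=down(YS)); st()
f=snap('wrist','wrist3')
V=proj(f,TS+[0,0,.153]),proj(f,TS+.165*ex(YS)+[0,0,.15]); print(V)
E
```

```text
False
t 5.97 pos [0.4536 0.1442 0.1035] F [-0.  -0.6 -1.3] gap 0.466 gf 44.1
t 7.81 pos [ 0.428  -0.1244  0.1499] F [ 0.4  1.2 -2.7] gap 0.464 gf 44.0
(array([329.71174795, 137.80632621]), array([ 331.52719699, -385.74971321]))
```

View pics/wrist3.png

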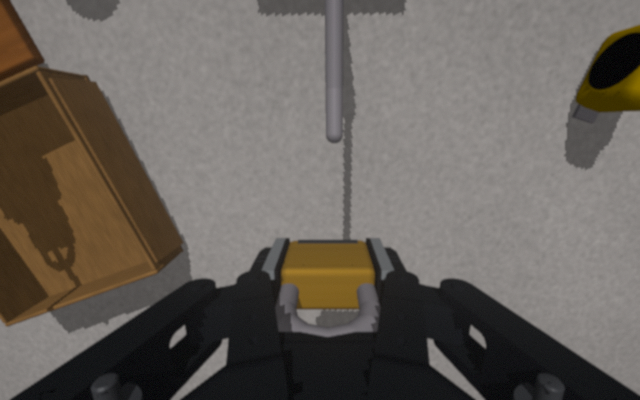

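The spare tip is at (334,138), about 4 px (2 mm) to the right of my estimate, and the held lock is level at (328,270). I'll apply that correction and thread it.

```bash
cat >> h.py <<'E'
TS=np.array([.4855,-.1427,0])
def hang(depth):
    a=TS-.06*ex(YS); p=TS+depth*ex(YS)
    env.movel(at(a,.1035),velocity=.12,frame=down(YS))
    print('ins',env.movel(at(p,.1035),velocity=.09,guard=6)); st()
E
python3 - <<'E'
from h import *
f=dict(np.load('pics/wrist3.npz')); print(onz(f,334,139,.153))
hang(.105)
fs=[snap(n,n+'4') for n in ('wrist','scene')]
w,s=[f['frame'][:,:,::-1] for f in fs]
R=lambda i,x,y,ww,h:cv2.resize(i[y:y+h,x:x+ww],(400,300),interpolation=cv2.INTER_CUBIC)
cv2.imwrite('pics/c4.png',np.hstack([R(w,160,80,320,240),R(s,230,180,100,75)]))
E
```

```text
[ 0.48495653 -0.1425905   0.153     ]
ins False
t 10.38 pos [ 0.5867 -0.17    0.1036] F [-0.  -0.8 -1.5] gap 0.463 gf 44.0
```

View pics/c4.png

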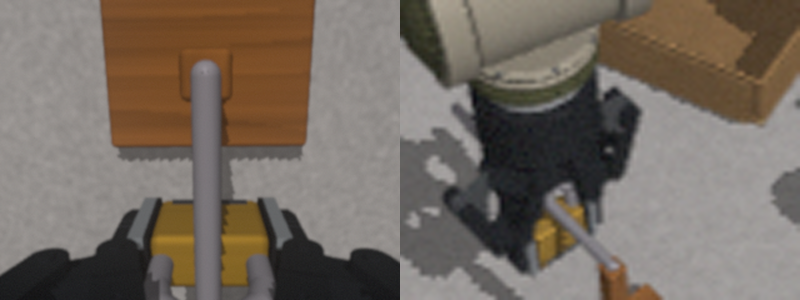

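The prong at (206,200) passes through the shackle (legs at 160 and 258). I'll lower, release, and fetch the wide lock.

```bash
cat >> h.py <<'E'
def drop(depth):
    p=TS+depth*ex(YS)
    print('low',env.movel(at(p,.0935),velocity=.03,guard=3)); st()
    env.release(); env.hold(.2); st()
    env.movel(at(p,.19),velocity=.12); st()
E
python3 - <<'E'
from h import *
drop(.105)
p=TF+.083*ex(YF)
env.reach(at(p,.19),down(YF))
pick(p)
a=TF-.04*ex(YF)
print(env.movel(at(a,.1035),velocity=.08,guard=8)); st()
env.movel(at(a,.15),velocity=.15)
a=TS-.06*ex(YS)
env.movel(at(a,.15),velocity=.22,frame=down(YS)); st()
fs=[snap(n,n+'5') for n in ('wrist','scene','side')]
w,s,d=[f['frame'][:,:,::-1] for f in fs]
R=lambda i,x,y,ww,h:cv2.resize(i[y:y+h,x:x+ww],(400,300),interpolation=cv2.INTER_CUBIC)
cv2.imwrite('pics/c5.png',np.vstack([np.hstack([R(w,0,0,640,400),R(s,230,180,100,75)]),np.hstack([R(s,290,140,100,75),R(d,230,195,100,75)])]))
E
```

```text
low True
t 10.83 pos [ 0.5869 -0.17    0.094 ] F [0.5 0.1 4.4] gap 0.465 gf 44.8
t 11.55 pos [ 0.5865 -0.1699  0.0937] F [0.3 0.2 0.7] gap 1.0 gf 0.0
t 12.5 pos [ 0.5866 -0.1699  0.1891] F [ 0.5  0.4 -0. ] gap 1.003 gf 0.0
False
t 15.48 pos [0.5758 0.1553 0.0944] F [0.1 0.1 0.1] gap 0.999 gf 0.0
t 15.93 pos [0.5758 0.1554 0.0942] F [0.  0.4 0.8] gap 0.531 gf 44.4
t 16.32 pos [0.5757 0.1553 0.1037] F [-0.5  0.3 -1.4] gap 0.529 gf 44.2
False
t 18.0 pos [0.4534 0.1442 0.1035] F [-0.2  0.4 -0.7] gap 0.533 gf 44.2
t 19.85 pos [ 0.4275 -0.1263  0.1499] F [ 0.1  0.1 -0.2] gap 0.538 gf 44.1
```

View pics/c5.png

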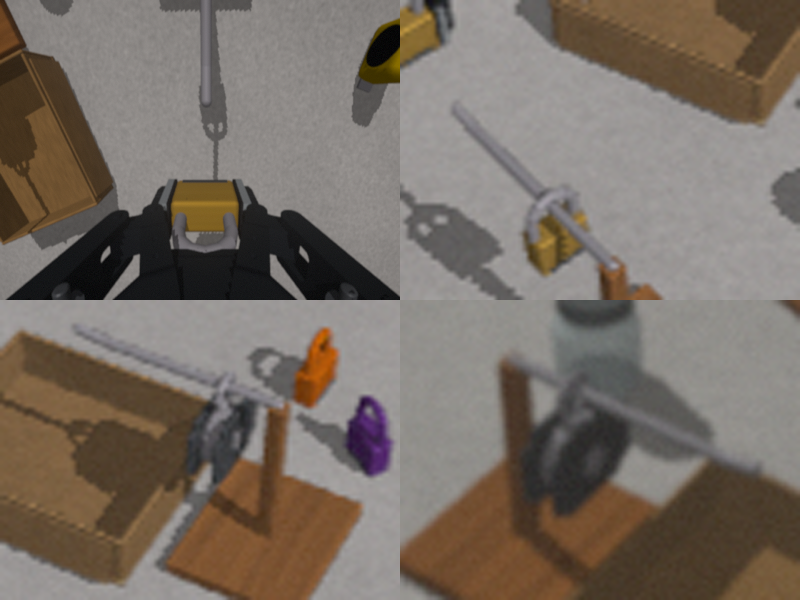

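Lock one hangs on the spare prong at (555,215), and only the block is left on the full stand at (220,430). The wide lock is held level. I'll thread and hang it in front, then check.

```bash
python3 - <<'E'
from h import *
hang(.055); drop(.055)
c=TF+.161*ex(YF)
env.reach(at(c,.2),down(YF)); st()
fs=[snap(n,n+'6') for n in ('wrist','scene')]
w,s=[f['frame'][:,:,::-1] for f in fs]
R=lambda i,x,y,ww,h:cv2.resize(i[y:y+h,x:x+ww],(400,300),interpolation=cv2.INTER_CUBIC)
cv2.imwrite('pics/c6.png',np.hstack([R(w,0,0,640,400),R(s,230,180,100,75)]))
q=dict(np.load('pics/side5.npz'));S=dict(np.load('pics/scene5.npz'))
# eye top pixels from c5 crops
e=tri((S,290+228/4,140+80/4),(q,230+180/4,195+80/4)); print('eye',e.round(3),'depth',(e-TF)@ex(YF))
E
```

```text
ins False
t 21.96 pos [ 0.5383 -0.1569  0.1035] F [-0.1 -0.4 -2.2] gap 0.532 gf 44.1
low True
t 22.32 pos [ 0.5388 -0.1571  0.094 ] F [ 1.3 -0.6  4.7] gap 0.531 gf 44.9
t 22.99 pos [ 0.5382 -0.1568  0.0935] F [ 0.7 -0.9 -0.6] gap 1.002 gf 0.0
t 23.94 pos [ 0.5383 -0.1569  0.1892] F [0.1 0.  0.1] gap 0.998 gf 0.0
t 25.23 pos [0.6535 0.161  0.1999] F [ 0.4 -0.1 -0.5] gap 1.0 gf 0.0
eye [0.616 0.159 0.154] depth 0.12322457043284933
```

View pics/c6.png

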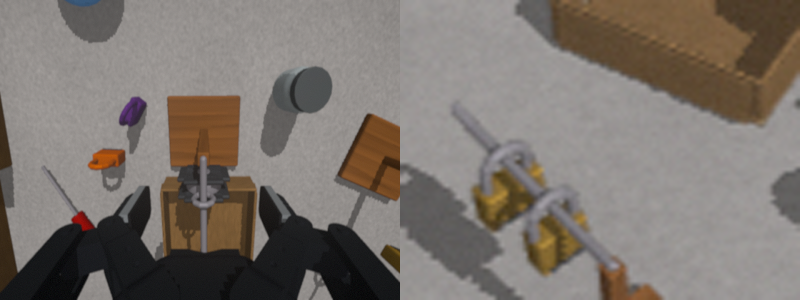

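Both locks hang on the spare prong (crop 505,165 and 555,205). The gripper is above the full post, with the block's eye ahead of it. I'll descend around the post and close softly behind the block.

```bash
python3 - <<'E'
from h import *
f=dict(np.load('pics/wrist6.npz')); print('post',onz(f,204*1.6,157*4/3,.152),'eye',onz(f,204*1.6,200*4/3,.165))
c=TF+.163*ex(YF)
print(env.movel(at(c,.118),velocity=.07,guard=6)); st()
env.close_gripper(20); st()
print(env.movel(at(TF+.135*ex(YF),.118),velocity=.03,guard=30)); st()
fs=[snap(n,n+'7') for n in ('wrist','scene','side')]
w,s,d=[f['frame'][:,:,::-1] for f in fs]
R=lambda i,x,y,ww,h:cv2.resize(i[y:y+h,x:x+ww],(400,300),interpolation=cv2.INTER_CUBIC)
cv2.imwrite('pics/c7.png',np.vstack([np.hstack([R(w,160,160,320,240),R(s,290,140,100,75)]),np.hstack([R(d,230,195,100,75),R(s,320,140,60,45)])]))
E
```

```text
post [0.66323567 0.1628393  0.152     ] eye [0.62706791 0.15959225 0.165     ]
False
t 26.65 pos [0.6556 0.1626 0.1186] F [-0.2 -0.4 -0.5] gap 0.994 gf 0.0
t 27.3 pos [0.6553 0.1629 0.1181] F [-0.2  2.1  0.8] gap 0.159 gf 23.5
True
t 27.66 pos [0.6549 0.1629 0.1182] F [0.7 0.5 3.7] gap 0.16 gf 23.3
```

View pics/c7.png

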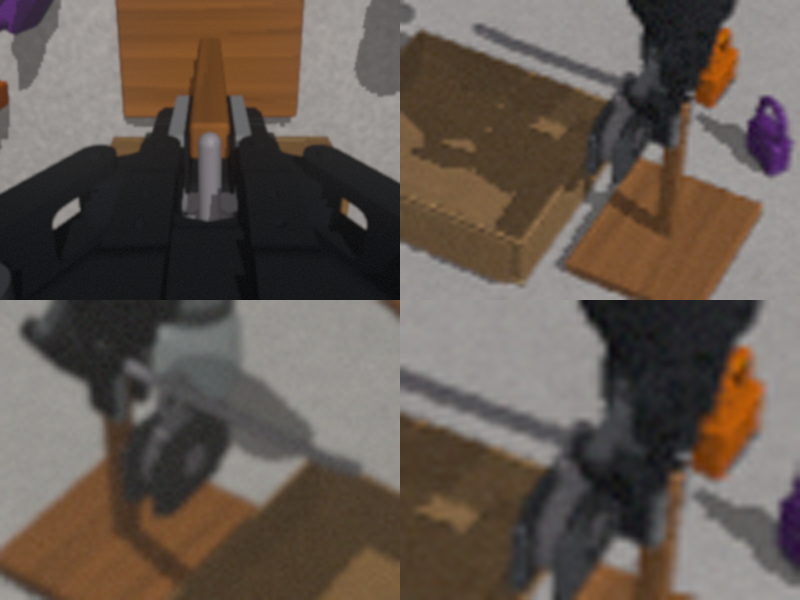

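The fingers sit around the post (crop 210,140), behind the block. The 30 N guard tripped on pad friction alone, well under the 120 N limit. I'll drag on with a higher guard; once past the post the pads only ride on the prong.

```bash
python3 - <<'E'
from h import *
for dpt in (.150,.140,.125,.11):
    print(dpt,env.movel(at(TF+dpt*ex(YF),.118),velocity=.03,guard=65)); st()
fs=[snap(n,n+'8') for n in ('wrist','scene','side')]
w,s,d=[f['frame'][:,:,::-1] for f in fs]
R=lambda i,x,y,ww,h:cv2.resize(i[y:y+h,x:x+ww],(400,300),interpolation=cv2.INTER_CUBIC)
cv2.imwrite('pics/c8.png',np.vstack([np.hstack([R(w,160,160,320,240),R(s,290,140,100,75)]),np.hstack([R(d,230,195,100,75),R(s,230,180,100,75)])]))
E
```

```text
0.15 False
t 28.37 pos [0.6461 0.1621 0.119 ] F [21.1  6.  -3.5] gap 0.158 gf 19.7
0.14 False
t 28.85 pos [0.6341 0.161  0.1187] F [8.7 4.4 0.7] gap 0.084 gf 20.1
0.125 False
t 29.5 pos [0.6191 0.1595 0.1186] F [9.  2.5 0.9] gap 0.085 gf 19.9
0.11 False
t 30.15 pos [0.6041 0.1582 0.1187] F [7.9 3.3 1.9] gap 0.084 gf 19.9
```

View pics/c8.png

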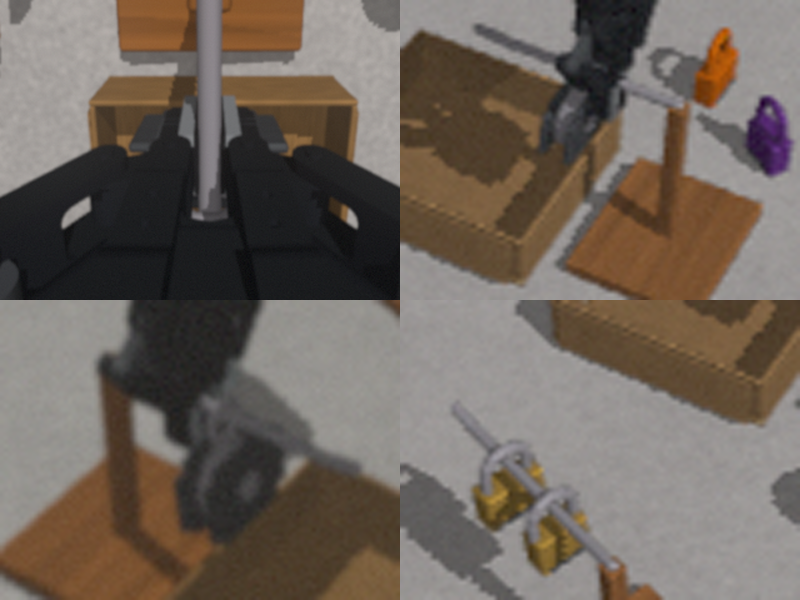

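The block is moving with the fingers at only 9 N, and its eye is ahead of the pads at (210,210). Both locks are still hanging. I'll draw it to the end.

```bash
python3 - <<'E'
from h import *
for dpt in (.05,.03,.015,.004):
    print(dpt,env.movel(at(TF+dpt*ex(YF),.118+(.002 if dpt<.03 else 0)),velocity=.05,guard=50)); st()
env.hold(.5)
env.release(); p=monitor.sense()['position']
env.movel([p[0],p[1],.24],velocity=.15); st()
fs=[snap(n,n+'9') for n in ('wrist','scene','side')]
w,s,d=[f['frame'][:,:,::-1] for f in fs]
R=lambda i,x,y,ww,h:cv2.resize(i[y:y+h,x:x+ww],(400,300),interpolation=cv2.INTER_CUBIC)
cv2.imwrite('pics/c9.png',np.vstack([np.hstack([R(w,0,0,640,400),R(s,260,130,120,90)]),np.hstack([R(d,230,185,160,120),R(s,140,120,300,225)])]))
E
```

```text
0.05 False
t 31.65 pos [0.545  0.1526 0.1189] F [10.2  3.5  1.5] gap 0.085 gf 19.8
0.03 False
t 32.2 pos [0.5247 0.1507 0.1189] F [8.4 3.2 3.1] gap 0.087 gf 21.6
0.015 False
t 32.65 pos [0.5098 0.1493 0.1207] F [8.9 2.2 1.6] gap 0.081 gf 20.7
0.004 False
t 33.02 pos [0.4985 0.1482 0.1209] F [5.8 1.4 4.4] gap 0.081 gf 19.6
t 35.2 pos [0.4966 0.1481 0.2391] F [ 0.2  1.2 -1. ] gap 0.998 gf 0.0
```

View pics/c9.png

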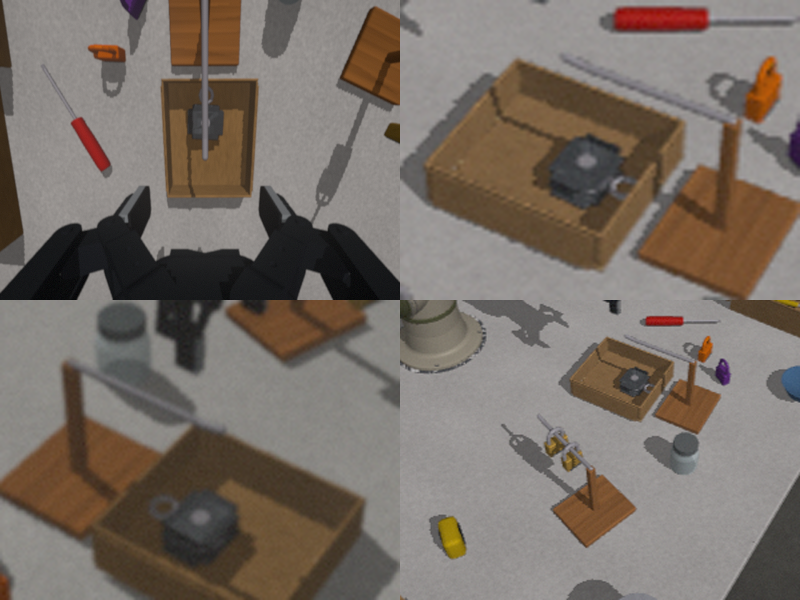

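The block lies in the carton (crop 585,170), both locks hang on the spare prong (555,440 and 570,455), and the bystanders haven't moved. I'm handing in.

```bash
python3 -c "
from h import *
print(job.hand_in())"
```

```text
the job is handed in; nothing more can be done
None
```

The job is handed in at about 35 s: both padlocks hang on the spare hook, the pulley block slid off its hook into the carton, and the jar, screwdriver and tape measure were not touched; no verdict was returned.

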